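Clamp a painted panel with a left-hand clamp knob

TASK

Clamp the painted panel in its wooden holder: push the sliding aluminium jaw along until it squeezes the panel snugly against the fence, and then lock the jaw by turning its red T-knob firmly tight. The knob has a left-hand thread, so it tightens anticlockwise seen from above and clockwise only loosens it. The paint is wet, so do not touch the panel with the robot, and leave the brushes, bottles and other things where they are.

Things in the scene. Friction and masses are not known exactly. Their poses are not given: they have to be found in the camera images.
- holder: Plywood board fixed to the table, 250 x 400 x 18 mm (x, y, z); origin at the centre of its underside, on the table. A dark wooden fence, 200 mm long, 25 mm wide, its top 50 mm above the table, crosses it at its -y end; the fence's inner face is at y = -160 mm in the board's frame. The jaw slides along the board's y on the middle line (x = 0), toward the fence to close.
- slide_block (a joint): The sliding jaw: aluminium block, cork front face towards the fence; 130 mm wide (board x), 90 mm long (board y), its top 54 mm above the table. Value in m: 0 when the front face is exactly 120 mm from the fence (the panel snug between them), growing as the jaw opens away from the fence, up to 0.100; starts between 0.045 and 0.090. Free, it slides against 4 N of friction and stays put; locked, it holds over 40 N.
- jaw_tail (a point): Centre of the jaw's flat rear face (away from the fence), the face to push: 130 mm wide, from 20 to 54 mm above the table; the point is 37 mm above the table. Axes as the board's: -y points to the fence. It moves with the jaw.
- t_knob (a joint): The jaw's red T-knob on an upright axis. Value in rad, growing ANTICLOCKWISE seen from above, which tightens (left-hand thread). 0 is the loose stop, the screw begins to bite at about 0.95, 1.5 is the tight stop; past 1.25 it counts as tight. Starts loose, between 0.08 and 0.30. Needs about 0.1 N m to turn, up to about 0.2 when tight, and stays where it is left.
- knob_grip (a point): Centre of the T-knob's bar, on the knob's axis, 77 mm above the table. The bar is 80 mm long along this point's x, 16 mm thick along its y, and runs from 63 to 91 mm above the table. The axis is 45 mm behind the jaw's front face and 45 mm ahead of its rear face, on the middle of its width. At knob value 0 its x is the board's x; it turns with the knob and moves with the jaw.
- panel: Painted wooden panel, blue with a white ornament, 130 x 120 x 20 mm (x, y, z), loose, lying flat on the board between the fence and the jaw, its 120 mm way along the slide, 3 to 18 mm short of the fence and up to 0.06 rad askew; origin at the centre of its underside, 18 mm above the table. About 0.3 kg. Wet paint: not to be touched by the robot.
- brush_jar: Glass jar (80 mm across, 95 mm tall, about 240 mm with its brushes) full of upright paint brushes, loose; origin at the centre of its underside. A bystander.
- brush: Artist's paint brush, 180 mm long, 10 mm thick, lying loose on the board along the board's y, about 105 mm to the board's -x side of its middle line; origin on its underside. A bystander.
- glue_bottle: Small amber bottle, 34 mm across, 100 mm tall, loose, standing on the board about 105 mm to the +x side of its middle line, beside the panel; origin at its underside. A bystander.
- squeeze_bottle: Amber bottle, 60 mm across, 170 mm tall, loose; origin at its underside. A bystander.
- paint_jar: Squat glass jar with black lid, 90 mm across, 70 mm tall, loose; origin at its underside. A bystander.
- mug: Blue mug, 84 mm across, 95 mm tall, loose; origin at its underside. A bystander.
- screwdriver: Screwdriver with red handle lying loose on the table; origin on its underside. A bystander.

How it is judged:
By the outcome, as a careful person would: the job done as asked, in the order asked, and still so for the second after the job is handed in, with the robot touching nothing.
It also fails if it takes over 48 s, if anything falls off the work surface, if the arm or the gripper's body presses on something with over 40 N, if the wrist force passes 120 N, or if a joint passes its speed limit or range.

ROBOT

A 6-joint arm with a two-finger parallel gripper is mounted at the origin on the work surface. World frame = base frame: x ahead of the robot, y to its left, z up, the work surface at z = 0. Lengths are in m, angles in rad, forces in N, time in s.
With the tool pointing down it reaches from about 0.25 to 0.725 m from the base axis. Payload 4 kg.
Tool frame: the origin (TCP) lies on the centre line of the jaws, within the pads' length; the fingertips stand 8 mm ahead of it and the grasp point (between the pads) lies 11 mm behind it; z points along the fingers, y is the line along which they close (so a half turn about z gives the same grasp; the last joint's range is limited). The gripper opens to 85 mm and grips with 20 to 120 N. Pads are 22 mm wide; open, the fingers measure 114 mm over their backs; the gripper's body (76 mm by 85 mm) begins 54 mm behind the grasp point. The pads swing forward as they close: fully open they stand 13 mm farther back than shut.
Start: joints at [0, 0.241, 0.005, 1.335, 0, 1.571], TCP at [0.5, -0, 0.239] pointing down, gripper open.
Joint ranges: [-2.72, 2.72], [-1.05, 1.87], [-1.09, 1.28], [-1.99, 2.15], [-1.42, 1.44], [-3.14, 3.14]. Speed limits (rad/s): [2.79, 2.79, 3.14, 3.14, 3.14, 3.14].

INTERFACE

Orientations are given as a 3x3 rotation matrix whose columns are the frame's x, y, z axes.
In Python, from station import env gives the robot as it stands. The module is installed in compiled form; this text tells all that it offers.
- The arm moves only by the shell command python3 -m handwheel 'ROWS' [OPENING]. ROWS is JSON, a list of rows, each an object of numbers: "tx", "ty", "tz": the shift along the tool's x, y, z in mm; "wx", "wy", "wz": the turn, a rotation vector about the tool's x, y, z in degrees. A call has 1 to 8 rows; each row shifts and turns the commanded pose from where the row before left it, along the tool's axes as they then stand; what a row does not reach is not made up. A row lasts 1/12 s, in which the tool goes at most 41.7 mm and 7.16 degrees, less where a joint would pass 70% of its speed; a pose out of reach is approached as far as the arm can. A call with a gripper value outside its range is refused whole. OPENING is the opening, from 0 (shut) to 1 (fully open), set as the call begins (- or left out, the last holds). The fingers move at their own pace and stop on an object; the grip force is fixed at half the most. Time passes only in rows, so rows that do not move let the fingers close. It gives the time, the measured TCP pose, the force, the opening and the grip force at its end, in the units of the state.
- env.get_obs(): the state, without advancing time (a new reading comes with each control period).
- env.capture(name): name is "scene" or "side" or "wrist"; returns a dict with "color" (400x640x3 uint8, blue, green, red), "range_z" (400x640 float32, m along the optical axis (not along the pixel's ray), 0 where there is no reading), "K" (3x3 intrinsics, pixels), "R" (3x3) and "t" (3): a world point X has camera coordinates R X + t. Camera axes: x right, y down, z forward; pixel columns grow to the right and rows downward; lengths in m; the calibration is good to about 2 mm. The wrist camera is an equidistant fisheye: a pixel r from the principal point sees the ray r / f radians off the axis. A picture is of the moment at which its call begins.
- env.finish_job(): hands the job in; it is judged then, once.
The state is a dict: "time_s": time; "joint_positions": joint angles; "joint_vel": joint speeds; "joint_torque": joint torques, N m; "eef_pos": TCP position; "eef_rot": TCP orientation; "wrist_force": force on the tool from outside, world axes, zero at the start; "ft_torque": the same for the moment, N m; "finger_gap": finger opening in m; "grasp_force": force on a finger pad.
Only numpy, scipy, OpenCV 4.12 (cv2) and the standard library are available. Lean on these libraries where they do the work, as an engineer would, in place of code of your own. Each camera call takes 0.05 s, during which the arm holds its last target. There are 200 camera calls.

## Working session

There is one attempt and no reset: what is moved stays moved. The work goes in short steps, Python scripts to look and compute and a shell command to move; the robot and the scene stay as the last step left them, time stands still between calls to the robot, and variables do not carry over. Pictures are saved under pics/ and viewed, at most 10 in all, crops included, and the job is handed in when it is done.

```bash
mkdir -p pics; ls; python3 - <<'E'
from station import env
import cv2,numpy as np
o=env.get_obs();print(o['time_s'],o['eef_pos'],o['eef_rot'].tolist() if hasattr(o['eef_rot'],'tolist') else o['eef_rot'])
for n in ['scene','side']:
    c=env.capture(n);cv2.imwrite(f'pics/{n}0.png',c['color']);np.savez(f'{n}0.npz',**c);print(c['K'].tolist(),c['R'].tolist(),c['t'])
E
```

```text
pics
0.0 [ 4.99384886e-01 -5.70376418e-07  2.38431402e-01] [[1.462521539070786e-07, 0.999997921645285, -0.0020387999139061335], [0.9999999999899214, -1.554005348421212e-07, -4.486981727184557e-06], [-4.487289232241986e-06, -0.002038799913229366, -0.9999979216352292]]
[[456.18145399960633, 0.0, 313.73966892418315], [0.0, 456.18145399960633, 201.8698636288946], [0.0, 0.0, 1.0]] [[-0.5641336356763189, 0.8255906344915301, 0.01238326848982949], [0.5014325214034225, 0.35447161308683944, -0.7892498349664825], [-0.6559867891791908, -0.43903300531450573, -0.6139473533348675]] [ 0.2980212  -0.19804664  1.96986938]
[[381.7969271545481, 0.0, 319.9381882551789], [0.0, 381.7969271545481, 199.35720197426747], [0.0, 0.0, 1.0]] [[-0.9967309182541821, -0.08066268603543303, -0.004583413326747897], [-0.057383424514646654, 0.746727347598394, -0.6626502930955656], [0.05687371261968484, -0.6602210231658913, -0.74891493601252]] [0.51254163 0.08315939 1.06196664]
```

View pics/scene0.png

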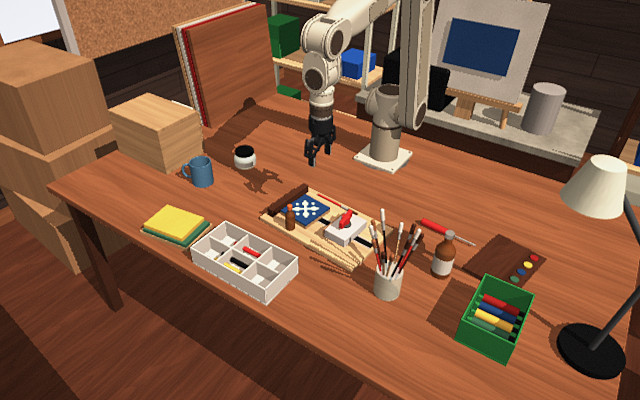

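View pics/side0.png

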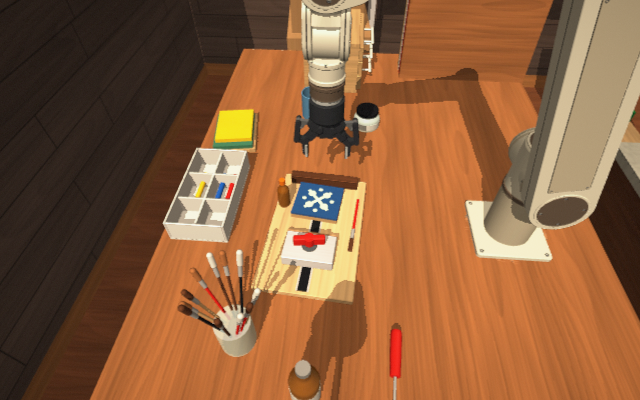

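The side view shows the fence at about (325,180), the panel at (318,200), the jaw with its red knob at (310,243), and the brush on the robot side at (353,225). The glue bottle is at (284,192). Next I measure these points by colour mask and ray-plane intersection.

```bash
cat > h.py <<'E'
import numpy as np,cv2
def cast(c,px,z):
    K,R,t=c['K'],c['R'],c['t']; px=np.atleast_2d(px).astype(float)
    d=np.c_[(px-K[:2,2])/[K[0,0],K[1,1]],np.ones(len(px))]@R
    o=-R.T@t; return o+d*((z-o[2])/d[:,2])[:,None]
def cloud(c):
    v,u=np.mgrid[:400,:640]; z=c['range_z'];K=c['K']
    P=np.dstack([(u-K[0,2])/K[0,0]*z,(v-K[1,2])/K[1,1]*z,z])
    return (P-c['t'])@c['R']
def rect(name,xy):
    r=cv2.minAreaRect((xy*1000).astype(np.float32)); print(name,len(xy),'c',np.round(r[0],1),'size',np.round(r[1],1),'ang',round(r[2],2)); return r
E
python3 - <<'E'
from h import *
for n in ['side','scene']:
    c=dict(np.load(n+'0.npz')); P=cloud(c); hsv=cv2.cvtColor(c['color'],cv2.COLOR_BGR2HSV); H,S,V=cv2.split(hsv)
    X,Y,Z=P[...,0],P[...,1],P[...,2]
    reg=(X>.3)&(X<.75)&(Y>-.35)&(Y<.35)&(c['range_z']>0)
    print(n)
    for nm,m,z in [('board',(H>12)&(H<28)&(S>60)&(V>150)&(abs(Z-.018)<.006),.018),('panel',(H>98)&(H<125)&(S>120)&(abs(Z-.038)<.008),.038),
      ('jawtop',(S<50)&(V>140)&(abs(Z-.054)<.006),.054),('knob',((H<6)|(H>174))&(S>170)&(Z>.08)&(Z<.1),.091),('brushred',((H<6)|(H>174))&(S>170)&(Z>.015)&(Z<.04),.028)]:
        m=(m&reg).astype(np.uint8); k,l,s,ce=cv2.connectedComponentsWithStats(m)
        if k<2: print(nm,'none');continue
        i=1+np.argmax(s[1:,4]); q=np.argwhere(l==i)[:,::-1]
        r=rect(nm,cast(c,q,z)[:,:2]); print('  px',q.mean(0).round(),'z med',np.median(Z[l==i]).round(4))
    # tall things nearby
    k,l,s,ce=cv2.connectedComponentsWithStats((reg&(Z>.1)).astype(np.uint8))
    for i in range(1,k):
        if s[i,4]>15: print(' tall',ce[i].round(),np.percentile(P[l==i],[2,98],axis=0).round(3).tolist())
E
```

```text
side
board 6146 c [525.7  53.9] size [399.7 248.5] ang 85.54
  px [312. 250.] z med 0.0164
panel 1009 c [523.1 -36.1] size [120.2 127.2] ang 82.67
  px [318. 201.] z med 0.0362
jawtop 900 c [531.6 137. ] size [ 82.5 126. ] ang 85.44
  px [309. 251.] z med 0.0523
knob 230 c [529.7 136.5] size [73.7 30. ] ang 4.43
  px [309. 238.] z med 0.088
brushred 138 c [320.7 337.9] size [31.  23.9] ang 87.7
  px [395. 336.] z med 0.0224
 tall [326.  71.] [[0.438, -0.001, 0.279], [0.56, 0.047, 0.608]]
 tall [281. 181.] [[0.614, -0.04, 0.101], [0.63, -0.023, 0.118]]
 tall [227. 274.] [[0.665, 0.293, 0.103], [0.68, 0.333, 0.25]]
 tall [240. 275.] [[0.634, 0.3, 0.104], [0.652, 0.34, 0.267]]
 tall [217. 275.] [[0.676, 0.299, 0.104], [0.702, 0.335, 0.25]]
 tall [204. 286.] [[0.692, 0.324, 0.105], [0.73, 0.342, 0.233]]
scene
board 2366 c [531.8  51.5] size [400.6 254. ] ang 84.92
  px [327. 234.] z med 0.0177
panel 447 c [530.3 -38. ] size [121.4 129.7] ang 82.7
  px [308. 209.] z med 0.0375
jawtop 450 c [539.3 136.9] size [ 84.1 131.1] ang 82.73
  px [346. 227.] z med 0.0534
knob 95 c [542.2 134.5] size [88.7 26.5] ang 18.98
  px [345. 217.] z med 0.0892
brushred 46 c [335.  336.4] size [33.2 29.3] ang 6.72
  px [425. 221.] z med 0.0218
 tall [328.  64.] [[0.332, -0.036, 0.277], [0.566, 0.053, 0.704]]
 tall [289. 207.] [[0.617, -0.042, 0.1], [0.634, -0.026, 0.12]]
 tall [383. 226.] [[0.64, 0.297, 0.137], [0.655, 0.331, 0.266]]
 tall [375. 242.] [[0.67, 0.292, 0.107], [0.733, 0.339, 0.251]]
 tall [399. 227.] [[0.605, 0.343, 0.184], [0.619, 0.35, 0.218]]
```

Both views agree on these points:
- **Board:** centre about (528,53) mm, yaw about -4.5°.
- **Jaw:** centre about (535,137) mm, so the slide is at about 0.079.
- **Rear face:** about (538,182) mm.

Next I close the gripper and go behind the jaw.

```bash
python3 -m handwheel '[{"tx":30,"ty":6},{"tx":30,"ty":6},{"tx":30,"ty":6},{"tx":30,"ty":6},{"tx":30,"ty":6},{"tx":30,"ty":6},{"tx":27,"ty":5},{"wz":4.5}]' 0
python3 -m handwheel '[{"tz":30},{"tz":30},{"tz":30},{"tz":30},{},{}]'
python3 - <<'E'
from h import *
from station import env
o=env.get_obs();print(o['time_s'],np.round(o['joint_positions'],3),o['eef_pos'],np.round(o['eef_rot'],3).tolist(),o['wrist_force'])
for n in ['wrist','side']:
    c=env.capture(n);np.savez(n+'1.npz',**c);cv2.imwrite(f'pics/{n}1.png',c['color'])
a=cv2.imread('pics/side1.png')[130:330,180:440];b=cv2.imread('pics/wrist1.png')
cv2.imwrite('pics/m1.png',np.hstack([cv2.resize(a,(455,350)),cv2.resize(b,(345,216))if 0 else cv2.copyMakeBorder(cv2.resize(b,(345,216)),0,134,0,0,0)]))
E
```

```text
0.1 [ 0.     0.241  0.004  1.335 -0.     1.571] [4.99445538e-01 1.31594354e-05 2.38487191e-01] [[-0.0, 1.0, -0.002], [1.0, 0.0, -0.0], [-0.0, -0.002, -1.0]] [ 0.74253563  0.38297501 -0.51917926]validation failed for argument at $[0]...
validation failed for argument at $[0]...
```

View pics/m1.png

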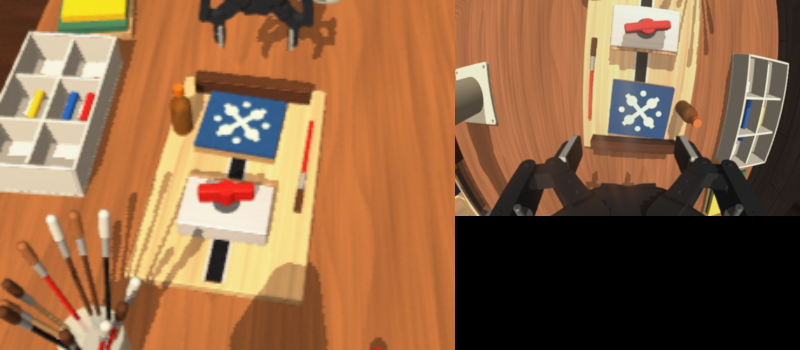

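The moves were refused and the arm hasn't moved. The rows probably need all six keys.

```bash
python3 -m handwheel '[{"tx":30,"ty":6,"tz":0,"wx":0,"wy":0,"wz":0},{"tx":30,"ty":6,"tz":0,"wx":0,"wy":0,"wz":0},{"tx":30,"ty":6,"tz":0,"wx":0,"wy":0,"wz":0},{"tx":30,"ty":6,"tz":0,"wx":0,"wy":0,"wz":0},{"tx":30,"ty":6,"tz":0,"wx":0,"wy":0,"wz":0},{"tx":30,"ty":6,"tz":0,"wx":0,"wy":0,"wz":0},{"tx":27,"ty":5,"tz":0,"wx":0,"wy":0,"wz":0},{"tx":0,"ty":0,"tz":0,"wx":0,"wy":0,"wz":4.5}]' 0
```

```text
time_s: 0.87
eef_pos: [0.5413, 0.2118, 0.2384]
eef_rot: [[0.075, 0.997, -0.0], [0.997, -0.075, 0.002], [0.002, -0.0, -1.0]]
wrist_force: [0.2, 0.4, -0.2]
finger_gap: -0.0003
grasp_force: 0.0
```

```bash
python3 -m handwheel '[{"tx":0,"ty":0,"tz":35,"wx":0,"wy":0,"wz":0},{"tx":0,"ty":0,"tz":35,"wx":0,"wy":0,"wz":0},{"tx":0,"ty":0,"tz":35,"wx":0,"wy":0,"wz":0},{"tx":0,"ty":0,"tz":35,"wx":0,"wy":0,"wz":0},{"tx":0,"ty":0,"tz":20,"wx":0,"wy":0,"wz":0},{"tx":0,"ty":0,"tz":0,"wx":0,"wy":0,"wz":0},{"tx":0,"ty":0,"tz":0,"wx":0,"wy":0,"wz":0}]' 0
python3 - <<'E'
from h import *
from station import env
o=env.get_obs();print(o['time_s'],np.round(o['joint_positions'],3))
for n in ['wrist','side']:
    c=env.capture(n);np.savez(n+'2.npz',**c);cv2.imwrite(f'pics/{n}2.png',c['color'])
a=cv2.imread('pics/side2.png')[130:330,180:440];b=cv2.imread('pics/wrist2.png')
cv2.imwrite('pics/m2.png',np.hstack([cv2.resize(a,(400,308)),cv2.copyMakeBorder(cv2.resize(b,(400,250)),0,58,0,0,0)]))
E
```

```text
time_s: 1.45
eef_pos: [0.5399, 0.2066, 0.0782]
eef_rot: [[0.078, 0.997, -0.003], [0.997, -0.078, -0.001], [-0.002, -0.003, -1.0]]
wrist_force: [0.2, 0.3, -0.0]
finger_gap: 0.0001
grasp_force: 0.0
1.45 [ 0.365  0.51  -0.036  1.029  0.     2.015]
```

View pics/m2.png

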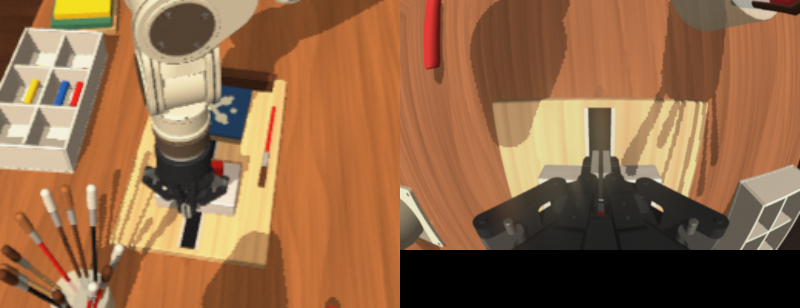

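The side crop shows the fingers just behind the jaw. In the wrist view the jaw's rear edge is at about (600,175), with the fingertip at (600,155) beyond it. I descend and push.

```bash
python3 -m handwheel '[{"tx":4,"ty":0,"tz":0,"wx":0,"wy":0,"wz":0},{"tx":0,"ty":0,"tz":15,"wx":0,"wy":0,"wz":0},{"tx":0,"ty":0,"tz":15,"wx":0,"wy":0,"wz":0},{"tx":0,"ty":0,"tz":9,"wx":0,"wy":0,"wz":0},{"tx":0,"ty":0,"tz":0,"wx":0,"wy":0,"wz":0}]' 0
python3 -m handwheel '[{"tx":-5,"ty":0,"tz":0,"wx":0,"wy":0,"wz":0},{"tx":-5,"ty":0,"tz":0,"wx":0,"wy":0,"wz":0},{"tx":-4,"ty":0,"tz":0,"wx":0,"wy":0,"wz":0},{"tx":-4,"ty":0,"tz":0,"wx":0,"wy":0,"wz":0},{"tx":-4,"ty":0,"tz":0,"wx":0,"wy":0,"wz":0},{"tx":-4,"ty":0,"tz":0,"wx":0,"wy":0,"wz":0},{"tx":-4,"ty":0,"tz":0,"wx":0,"wy":0,"wz":0}]' 0
```

```text
time_s: 1.97
eef_pos: [0.5407, 0.211, 0.0396]
eef_rot: [[0.078, 0.997, -0.001], [0.997, -0.078, -0.0], [-0.001, -0.001, -1.0]]
wrist_force: [-0.3, -0.2, -0.2]
finger_gap: 0.0002
grasp_force: 0.0
time_s: 2.55
eef_pos: [0.5393, 0.1818, 0.0408]
eef_rot: [[0.078, 0.997, 0.001], [0.997, -0.078, 0.003], [0.003, 0.0, -1.0]]
wrist_force: [0.0, 4.3, 1.0]
finger_gap: 0.0002
grasp_force: 2.2
```

```bash
python3 -m handwheel '[{"tx":-5,"ty":0,"tz":0,"wx":0,"wy":0,"wz":0},{"tx":-5,"ty":0,"tz":0,"wx":0,"wy":0,"wz":0},{"tx":-5,"ty":0,"tz":0,"wx":0,"wy":0,"wz":0},{"tx":-5,"ty":0,"tz":0,"wx":0,"wy":0,"wz":0},{"tx":-5,"ty":0,"tz":0,"wx":0,"wy":0,"wz":0},{"tx":-5,"ty":0,"tz":0,"wx":0,"wy":0,"wz":0},{"tx":-5,"ty":0,"tz":0,"wx":0,"wy":0,"wz":0},{"tx":-5,"ty":0,"tz":0,"wx":0,"wy":0,"wz":0}]' 0
python3 -m handwheel '[{"tx":-3,"ty":0,"tz":0,"wx":0,"wy":0,"wz":0},{"tx":-3,"ty":0,"tz":0,"wx":0,"wy":0,"wz":0},{"tx":-3,"ty":0,"tz":0,"wx":0,"wy":0,"wz":0},{"tx":-3,"ty":0,"tz":0,"wx":0,"wy":0,"wz":0},{"tx":-2,"ty":0,"tz":0,"wx":0,"wy":0,"wz":0},{"tx":0,"ty":0,"tz":0,"wx":0,"wy":0,"wz":0}]' 0
```

```text
time_s: 3.22
eef_pos: [0.5361, 0.1408, 0.0406]
eef_rot: [[0.079, 0.997, 0.001], [0.997, -0.079, 0.0], [0.0, 0.001, -1.0]]
wrist_force: [0.4, 5.4, 4.3]
finger_gap: -0.0003
grasp_force: 2.2
time_s: 3.72
eef_pos: [0.5348, 0.1265, 0.0402]
eef_rot: [[0.079, 0.997, 0.0], [0.997, -0.079, -0.001], [-0.001, 0.0, -1.0]]
wrist_force: [1.0, 2.5, 2.5]
finger_gap: -0.0002
grasp_force: 1.3
```

```bash
python3 -m handwheel '[{"tx":-2,"ty":0,"tz":0,"wx":0,"wy":0,"wz":0},{"tx":-2,"ty":0,"tz":0,"wx":0,"wy":0,"wz":0},{"tx":-2,"ty":0,"tz":0,"wx":0,"wy":0,"wz":0},{"tx":0,"ty":0,"tz":0,"wx":0,"wy":0,"wz":0}]' 0
python3 -m handwheel '[{"tx":-2,"ty":0,"tz":0,"wx":0,"wy":0,"wz":0},{"tx":-1,"ty":0,"tz":0,"wx":0,"wy":0,"wz":0},{"tx":-1,"ty":0,"tz":0,"wx":0,"wy":0,"wz":0},{"tx":0,"ty":0,"tz":0,"wx":0,"wy":0,"wz":0}]' 0
```

```text
time_s: 4.05
eef_pos: [0.5344, 0.1215, 0.0402]
eef_rot: [[0.078, 0.997, 0.0], [0.997, -0.078, 0.001], [0.001, 0.0, -1.0]]
wrist_force: [0.9, 5.8, 2.3]
finger_gap: 0.0003
grasp_force: 2.5
time_s: 4.38
eef_pos: [0.5341, 0.1178, 0.0402]
eef_rot: [[0.078, 0.997, 0.0], [0.997, -0.078, 0.001], [0.001, 0.0, -1.0]]
wrist_force: [1.1, 5.2, 2.2]
finger_gap: 0.0001
grasp_force: 2.7
```

```bash
for i in 1 2 3; do python3 -m handwheel '[{"tx":-1,"ty":0,"tz":0,"wx":0,"wy":0,"wz":0},{"tx":-1,"ty":0,"tz":0,"wx":0,"wy":0,"wz":0},{"tx":0,"ty":0,"tz":0,"wx":0,"wy":0,"wz":0}]' 0 | grep -E "eef_pos|force"; done
```

```text
eef_pos: [0.534, 0.1159, 0.0402]
wrist_force: [1.8, 5.4, 1.8]
grasp_force: 2.8
eef_pos: [0.5338, 0.1141, 0.0402]
wrist_force: [1.7, 5.7, 1.7]
grasp_force: 3.1
eef_pos: [0.5336, 0.1122, 0.0402]
wrist_force: [1.2, 6.4, 1.4]
grasp_force: 3.2
```

```bash
for i in 1 2 3; do python3 -m handwheel '[{"tx":-1,"ty":0,"tz":0,"wx":0,"wy":0,"wz":0},{"tx":-1,"ty":0,"tz":0,"wx":0,"wy":0,"wz":0},{"tx":0,"ty":0,"tz":0,"wx":0,"wy":0,"wz":0}]' 0 | grep -E "eef_pos|wrist_force"; done
```

```text
eef_pos: [0.5335, 0.1102, 0.0402]
wrist_force: [2.1, 6.3, 1.3]
eef_pos: [0.5334, 0.1085, 0.0402]
wrist_force: [1.9, 7.2, 2.0]
eef_pos: [0.5334, 0.1085, 0.0403]
wrist_force: [2.1, 12.2, 0.5]
```

```bash
for i in 1 2; do python3 -m handwheel '[{"tx":-1,"ty":0,"tz":0,"wx":0,"wy":0,"wz":0},{"tx":0,"ty":0,"tz":0,"wx":0,"wy":0,"wz":0}]' 0 | grep -E "eef_pos|wrist_force"; done
```

```text
eef_pos: [0.5333, 0.1084, 0.0403]
wrist_force: [1.5, 14.5, 1.3]
eef_pos: [0.5333, 0.1084, 0.0404]
wrist_force: [2.1, 17.6, -1.1]
```

The jaw has come to a firm stop, with force rising and no movement. I retreat, rise and look.

```bash
python3 -m handwheel '[{"tx":10,"ty":0,"tz":0,"wx":0,"wy":0,"wz":0},{"tx":20,"ty":0,"tz":0,"wx":0,"wy":0,"wz":0},{"tx":10,"ty":0,"tz":-30,"wx":0,"wy":0,"wz":0},{"tx":0,"ty":0,"tz":-40,"wx":0,"wy":0,"wz":0},{"tx":0,"ty":0,"tz":-40,"wx":0,"wy":0,"wz":0},{"tx":30,"ty":0,"tz":-25,"wx":0,"wy":0,"wz":0},{"tx":30,"ty":0,"tz":0,"wx":0,"wy":0,"wz":0},{"tx":30,"ty":0,"tz":0,"wx":0,"wy":0,"wz":0}]' 0
cat > look.py <<'E'
from h import *
from station import env
import sys
for n in ['side','scene']:
    c=env.capture(n); np.savez(n+sys.argv[1]+'.npz',**c); cv2.imwrite(f'pics/{n}{sys.argv[1]}.png',c['color'])
    P=cloud(c); H,S,V=cv2.split(cv2.cvtColor(c['color'],cv2.COLOR_BGR2HSV)); X,Y,Z=P[...,0],P[...,1],P[...,2]
    reg=(X>.4)&(X<.65)&(Y>-.2)&(Y<.2)&(c['range_z']>0); print(n)
    for nm,m,z in [('panel',(H>98)&(H<125)&(S>120)&(abs(Z-.038)<.008),.038),('jawtop',(S<50)&(V>140)&(abs(Z-.054)<.006),.054),('knob',((H<6)|(H>174))&(S>170)&(Z>.084)&(Z<.1),.091)]:
        k,l,s,ce=cv2.connectedComponentsWithStats((m&reg).astype(np.uint8))
        if k>1: rect(nm,cast(c,np.argwhere(l==1+np.argmax(s[1:,4]))[:,::-1],z)[:,:2])
E
python3 look.py 3; python3 -c "
import cv2;a=cv2.imread('pics/side3.png')[150:310,230:400];cv2.imwrite('pics/c3.png',cv2.resize(a,None,fx=3.5,fy=3.5))"
```

```text
time_s: 6.88
eef_pos: [0.5439, 0.2324, 0.1773]
eef_rot: [[0.081, 0.997, 0.003], [0.997, -0.081, -0.002], [-0.002, 0.003, -1.0]]
wrist_force: [0.1, 0.2, -0.6]
finger_gap: 0.0001
grasp_force: 0.0
side
panel 458 c [502.7 -54.5] size [105.8  82.1] ang 86.63
jawtop 81 c [477.9  89.7] size [25.9 32.5] ang 3.03
knob 91 c [506.5  57.1] size [36.4 23.3] ang 4.42
scene
panel 391 c [531.8 -50.4] size [121.2 131. ] ang 85.58
jawtop 395 c [532.4  59.6] size [ 85.2 130.9] ang 86.12
knob 79 c [532.7  57.7] size [83.2 25.4] ang 18.55
```

View pics/c3.png

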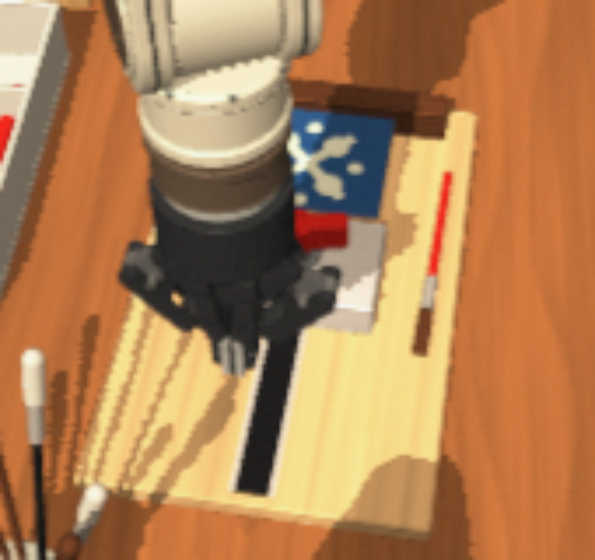

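The side crop shows the panel seated on the fence and the jaw against it, with the knob at about (322,230). The scene view puts the panel square to the board and the jaw centre at about (530,58). I open partly and turn the tool anticlockwise to match the bar.

```bash
python3 -m handwheel '[{"tx":-40,"ty":0,"tz":0,"wx":0,"wy":0,"wz":0},{"tx":0,"ty":0,"tz":0,"wx":0,"wy":0,"wz":-7.1},{"tx":0,"ty":0,"tz":0,"wx":0,"wy":0,"wz":-7.1},{"tx":0,"ty":0,"tz":0,"wx":0,"wy":0,"wz":-7.1},{"tx":0,"ty":0,"tz":0,"wx":0,"wy":0,"wz":-7.1},{"tx":0,"ty":0,"tz":0,"wx":0,"wy":0,"wz":-7.1},{"tx":0,"ty":0,"tz":0,"wx":0,"wy":0,"wz":-7.1},{"tx":0,"ty":0,"tz":0,"wx":0,"wy":0,"wz":-7.1}]' 0.6
python3 -m handwheel '[{"tx":0,"ty":0,"tz":0,"wx":0,"wy":0,"wz":-7.1},{"tx":0,"ty":0,"tz":0,"wx":0,"wy":0,"wz":-7.1},{"tx":0,"ty":0,"tz":0,"wx":0,"wy":0,"wz":-7.1},{"tx":0,"ty":0,"tz":0,"wx":0,"wy":0,"wz":-7.1},{"tx":0,"ty":0,"tz":0,"wx":0,"wy":0,"wz":-7.1},{"tx":0,"ty":0,"tz":0,"wx":0,"wy":0,"wz":-7.1},{"tx":0,"ty":0,"tz":0,"wx":0,"wy":0,"wz":-7},{"tx":0,"ty":0,"tz":0,"wx":0,"wy":0,"wz":0}]' 0.6
```

```text
time_s: 7.65
eef_pos: [0.5387, 0.1907, 0.1738]
eef_rot: [[-0.713, 0.701, -0.003], [0.701, 0.713, -0.004], [-0.0, -0.005, -1.0]]
wrist_force: [0.3, 1.3, 0.0]
finger_gap: 0.0514
grasp_force: 0.0
time_s: 8.32
eef_pos: [0.5388, 0.191, 0.1739]
eef_rot: [[-0.996, -0.084, -0.003], [-0.084, 0.996, -0.004], [0.004, -0.003, -1.0]]
wrist_force: [-0.7, -0.2, -0.4]
finger_gap: 0.051
grasp_force: 0.0
```

```bash
python3 -m handwheel '[{"tx":-10,"ty":-34,"tz":0,"wx":0,"wy":0,"wz":0},{"tx":-10,"ty":-34,"tz":0,"wx":0,"wy":0,"wz":0},{"tx":-10,"ty":-34,"tz":0,"wx":0,"wy":0,"wz":0},{"tx":-10,"ty":-35,"tz":0,"wx":0,"wy":0,"wz":0},{"tx":0,"ty":0,"tz":0,"wx":0,"wy":0,"wz":0},{"tx":0,"ty":0,"tz":0,"wx":0,"wy":0,"wz":0}]' 0.6
cat > wl.py <<'E'
from h import *
from station import env
import sys
c=env.capture('wrist'); cv2.imwrite(f'pics/wrist{sys.argv[1]}.png',c['color']); K,R,t=c['K'],c['R'],c['t']
H,S,V=cv2.split(cv2.cvtColor(c['color'],cv2.COLOR_BGR2HSV))
v,u=np.mgrid[:400,:640]; a=(u-K[0,2])/K[0,0]; b=(v-K[1,2])/K[1,1]; th=np.hypot(a,b); s=np.tan(th)/np.maximum(th,1e-9)
P=(np.dstack([a*s,b*s,np.ones_like(a)])*c['range_z'][...,None]-t)@R
m=((H<6)|(H>174))&(S>150)&(P[...,2]>.084)&(P[...,2]<.1)&(c['range_z']>0)
k,l,st,ce=cv2.connectedComponentsWithStats(m.astype(np.uint8)); i=1+np.argmax(st[1:,4]); Q=P[l==i]; print('z',np.median(Q[:,2]),'px',ce[i])
rect('knob top',Q[:,:2]); o=env.get_obs(); print(o['eef_pos'],o['joint_positions'])
E
python3 wl.py 4
```

```text
time_s: 8.82
eef_pos: [0.5907, 0.0568, 0.1742]
eef_rot: [[-0.997, -0.076, -0.003], [-0.076, 0.997, -0.001], [0.003, -0.001, -1.0]]
wrist_force: [-0.5, -0.1, -0.5]
finger_gap: 0.0515
grasp_force: 0.0
z 0.08943487864711651 px [323.00952793 117.44391511]
knob top 2309 c [525.   52.6] size [26.3 74.6] ang 85.21
[0.59039997 0.05830506 0.17433229] [ 9.87290303e-02  4.60152713e-01  1.51013020e-01  1.26436452e+00
 -5.88279007e-04  1.96018288e-02]
```

View pics/wrist4.png

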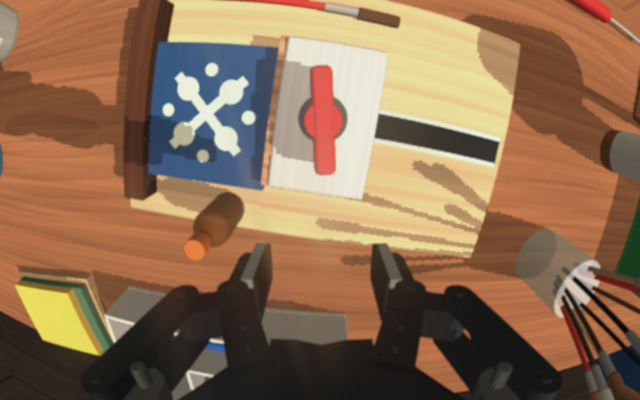

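The wrist view shows the T-bar running from (320,68) to (325,175), with its hub at (323,118). The jaw lies snug against the panel, and there is a clear path to the bar. I refine the centre and angle by casting rays from the bar's pixels.

```bash
python3 - <<'E'
from h import *
from station import env
c=env.capture('wrist');K,R,t=c['K'],c['R'],c['t']
H,S,V=cv2.split(cv2.cvtColor(c['color'],cv2.COLOR_BGR2HSV))
m=(((H<8)|(H>172))&(S>140)&(V>60)).astype(np.uint8); m[:50]=0;m[200:]=0;m[:,:290]=0;m[:,360:]=0
def gnd(px,z):
    a=(np.atleast_2d(px)-K[:2,2])/K[0,0]; th=np.hypot(*a.T)[:,None]
    d=np.c_[a*np.tan(th)/th,np.ones(len(a))]@R; o=-R.T@t; return o+d*((z-o[2])/d[:,2])[:,None]
rows=[]
for v in range(64,180,6):
    u=np.flatnonzero(m[v]); 
    if len(u): rows.append((v,u.min(),u.max())); 
A=np.array(rows)
for v,a,b in rows: L=gnd([a,v],.091)[0]*1e3;Rr=gnd([b,v],.091)[0]*1e3; print(v,a,b,L[:2].round(1),Rr[:2].round(1))
print('jaw corners',gnd([[288,38],[386,52],[268,185],[363,199]],.054).round(4)[:,:2].tolist())
vv=np.flatnonzero(m.any(1));print(vv.min(),vv.max(),gnd([[320,vv.min()],[325,vv.max()]],.091)[:,:2])
E
```

```text
70 310 328 [490.7  42.5] [489.7  54.8]
76 310 328 [494.9  42.9] [494.   55.2]
82 310 329 [499.2  43.2] [498.1  56.2]
88 310 329 [503.4  43.5] [502.3  56.5]
94 310 329 [507.6  43.9] [506.5  56.9]
100 310 330 [511.8  44.2] [510.7  57.9]
106 309 333 [516.   43.8] [514.7  60.3]
112 304 337 [520.4  40.7] [518.6  63.5]
118 302 339 [524.7  39.6] [522.7  65.2]
124 302 339 [529.   39.9] [526.9  65.6]
130 305 337 [533.   42.3] [531.3  64.5]
136 310 332 [537.   46.1] [535.8  61.4]
142 313 331 [541.1  48.5] [540.1  61.1]
148 313 331 [545.4  48.8] [544.4  61.5]
154 313 331 [549.7  49.1] [548.7  61.8]
160 314 331 [553.9  50.2] [553.   62.2]
166 314 331 [558.3  50.5] [557.3  62.6]
172 316 330 [562.6  52.2] [561.8  62.3]
jaw corners [[0.461, 0.0211], [0.4653, 0.1011], [0.5855, 0.0121], [0.5915, 0.0947]]
67 173 [[0.4880781  0.04920517]
 [0.56279551 0.05873728]]
```

The bar centre is about (526,54) mm and its angle 6.6°. The push contact gives y of about 52.5, so the two agree. I go above the knob, turn 2.2° more and descend.

```bash
python3 -m handwheel '[{"tx":32,"ty":-1,"tz":0,"wx":0,"wy":0,"wz":0},{"tx":32,"ty":0,"tz":0,"wx":0,"wy":0,"wz":0},{"tx":0,"ty":0,"tz":0,"wx":0,"wy":0,"wz":-2.2},{"tx":0,"ty":0,"tz":30,"wx":0,"wy":0,"wz":0},{"tx":0,"ty":0,"tz":20,"wx":0,"wy":0,"wz":0},{"tx":0,"ty":0,"tz":10,"wx":0,"wy":0,"wz":0},{"tx":0,"ty":0,"tz":0,"wx":0,"wy":0,"wz":0},{"tx":0,"ty":0,"tz":0,"wx":0,"wy":0,"wz":0}]' 0.6
python3 -m handwheel '[{"tx":0,"ty":0,"tz":10,"wx":0,"wy":0,"wz":0},{"tx":0,"ty":0,"tz":10,"wx":0,"wy":0,"wz":0},{"tx":0,"ty":0,"tz":10,"wx":0,"wy":0,"wz":0},{"tx":0,"ty":0,"tz":10,"wx":0,"wy":0,"wz":0},{"tx":0,"ty":0,"tz":4,"wx":0,"wy":0,"wz":0},{"tx":0,"ty":0,"tz":0,"wx":0,"wy":0,"wz":0},{"tx":0,"ty":0,"tz":0,"wx":0,"wy":0,"wz":0}]' 0.6
python3 look.py 5; python3 -c "
import cv2;a=cv2.imread('pics/side5.png')[150:310,230:400];cv2.imwrite('pics/c5.png',cv2.resize(a,None,fx=3.5,fy=3.5))"
```

```text
time_s: 9.58
eef_pos: [0.5271, 0.0543, 0.1152]
eef_rot: [[-0.992, -0.123, -0.001], [-0.123, 0.992, -0.0], [0.001, -0.0, -1.0]]
wrist_force: [0.5, 0.1, 0.4]
finger_gap: 0.0511
grasp_force: 0.0
time_s: 10.17
eef_pos: [0.5272, 0.0534, 0.0708]
eef_rot: [[-0.993, -0.122, -0.001], [-0.122, 0.993, -0.0], [0.001, 0.0, -1.0]]
wrist_force: [0.1, -0.2, 0.6]
finger_gap: 0.0512
grasp_force: 0.0
side
panel 328 c [487.  -52.9] size [105.   50.1] ang 85.64
jawtop 758 c [526.1  60.1] size [ 85.2 127.5] ang 86.21
knob 51 c [499.9  56.6] size [23.3 16.7] ang 4.41
scene
panel 218 c [530.2 -67.2] size [ 87.5 130.3] ang 85.58
jawtop 354 c [532.9  60.3] size [ 83.1 132.2] ang 85.7
knob 66 c [534.7  57.4] size [73.9 23.9] ang 15.58
```

View pics/c5.png

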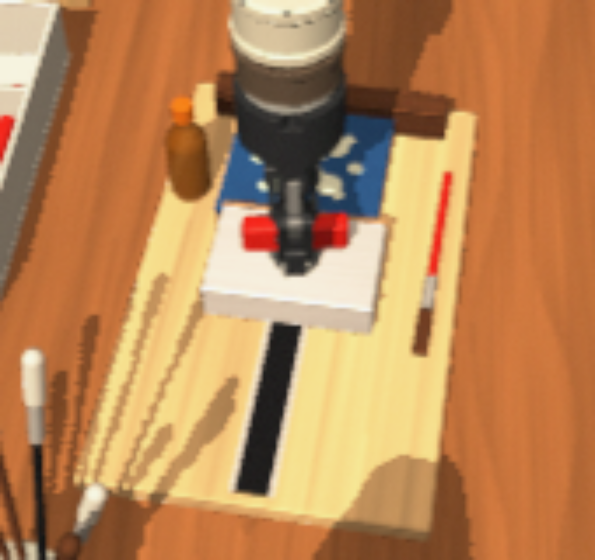

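The fingers straddle the bar at its centre in x, at about (314,215), and sit slightly toward the fence side as I wanted. I close.

```bash
python3 -m handwheel '[{"tx":0,"ty":0,"tz":0,"wx":0,"wy":0,"wz":0},{"tx":0,"ty":0,"tz":0,"wx":0,"wy":0,"wz":0},{"tx":0,"ty":0,"tz":0,"wx":0,"wy":0,"wz":0},{"tx":0,"ty":0,"tz":0,"wx":0,"wy":0,"wz":0},{"tx":0,"ty":0,"tz":0,"wx":0,"wy":0,"wz":0},{"tx":0,"ty":0,"tz":0,"wx":0,"wy":0,"wz":0}]' 0
```

```text
time_s: 10.77
eef_pos: [0.5279, 0.0533, 0.0719]
eef_rot: [[-0.993, -0.122, 0.001], [-0.122, 0.993, -0.0], [-0.001, -0.001, -1.0]]
wrist_force: [-0.4, -1.1, 4.1]
finger_gap: 0.015
grasp_force: 59.5
```

```bash
python3 -m handwheel '[{"tx":0,"ty":-3,"tz":0,"wx":0,"wy":0,"wz":0},{"tx":0,"ty":0,"tz":0,"wx":0,"wy":0,"wz":-6},{"tx":0,"ty":0,"tz":0,"wx":0,"wy":0,"wz":-6},{"tx":0,"ty":0,"tz":0,"wx":0,"wy":0,"wz":-6},{"tx":0,"ty":0,"tz":0,"wx":0,"wy":0,"wz":-6},{"tx":0,"ty":0,"tz":0,"wx":0,"wy":0,"wz":0}]' 0
python3 -m handwheel '[{"tx":0,"ty":0,"tz":0,"wx":0,"wy":0,"wz":-6},{"tx":0,"ty":0,"tz":0,"wx":0,"wy":0,"wz":-6},{"tx":0,"ty":0,"tz":0,"wx":0,"wy":0,"wz":-6},{"tx":0,"ty":0,"tz":0,"wx":0,"wy":0,"wz":-6},{"tx":0,"ty":0,"tz":0,"wx":0,"wy":0,"wz":0}]' 0
```

```text
time_s: 11.27
eef_pos: [0.5277, 0.0536, 0.0719]
eef_rot: [[-0.854, -0.52, -0.0], [-0.52, 0.854, 0.006], [-0.003, 0.005, -1.0]]
wrist_force: [-1.3, 8.1, 6.3]
finger_gap: 0.0152
grasp_force: 59.9
time_s: 11.68
eef_pos: [0.5273, 0.054, 0.0719]
eef_rot: [[-0.568, -0.823, -0.001], [-0.823, 0.568, 0.007], [-0.006, 0.005, -1.0]]
wrist_force: [-2.7, 9.5, 6.4]
finger_gap: 0.015
grasp_force: 60.1
```

```bash
python3 -m handwheel '[{"tx":0,"ty":0,"tz":0,"wx":0,"wy":0,"wz":-6},{"tx":0,"ty":0,"tz":0,"wx":0,"wy":0,"wz":-6},{"tx":0,"ty":0,"tz":0,"wx":0,"wy":0,"wz":-6},{"tx":0,"ty":0,"tz":0,"wx":0,"wy":0,"wz":-4},{"tx":0,"ty":0,"tz":0,"wx":0,"wy":0,"wz":0},{"tx":0,"ty":0,"tz":0,"wx":0,"wy":0,"wz":0}]' 0
python3 -c "
from station import env
o=env.get_obs();print(o['ft_torque'],o['joint_positions'])"
python3 -m handwheel '[{"tx":0,"ty":0,"tz":0,"wx":0,"wy":0,"wz":-2},{"tx":0,"ty":0,"tz":0,"wx":0,"wy":0,"wz":-2},{"tx":0,"ty":0,"tz":0,"wx":0,"wy":0,"wz":0},{"tx":0,"ty":0,"tz":0,"wx":0,"wy":0,"wz":0}]' 0
python3 -c "
from station import env
o=env.get_obs();print(o['ft_torque'],o['joint_positions'])"
```

```text
time_s: 12.18
eef_pos: [0.5268, 0.0542, 0.0719]
eef_rot: [[-0.222, -0.975, -0.002], [-0.975, 0.222, 0.008], [-0.007, 0.003, -1.0]]
wrist_force: [-4.8, 10.1, 7.0]
finger_gap: 0.0151
grasp_force: 60.3
[1.79391143 0.87607343 0.02387162] [ 0.09822707  0.43119817 -0.18607667  0.95455148  0.00787134 -1.24897804]
time_s: 12.52
eef_pos: [0.5267, 0.0543, 0.0719]
eef_rot: [[-0.153, -0.988, -0.002], [-0.988, 0.153, 0.008], [-0.007, 0.003, -1.0]]
wrist_force: [-4.6, 9.3, 8.4]
finger_gap: 0.0147
grasp_force: 60.3
[ 1.8416457   1.00139354 -0.02584329] [ 0.09826071  0.43112895 -0.18614217  0.95468486  0.00793638 -1.31869468]
```

```bash
python3 -m handwheel '[{"tx":0,"ty":0,"tz":0,"wx":0,"wy":0,"wz":-1.5},{"tx":0,"ty":0,"tz":0,"wx":0,"wy":0,"wz":-1.5},{"tx":0,"ty":0,"tz":0,"wx":0,"wy":0,"wz":0},{"tx":0,"ty":0,"tz":0,"wx":0,"wy":0,"wz":0}]' 0
python3 -c "
from station import env
o=env.get_obs();print(o['ft_torque'],o['joint_positions'])"
```

```text
time_s: 12.85
eef_pos: [0.5266, 0.0543, 0.072]
eef_rot: [[-0.105, -0.994, -0.002], [-0.994, 0.105, 0.008], [-0.008, 0.003, -1.0]]
wrist_force: [-4.7, 10.5, 9.0]
finger_gap: 0.0149
grasp_force: 67.5
[ 1.9656583   0.99592608 -1.25709371] [ 0.09787133  0.43106184 -0.18619808  0.95482794  0.00866067 -1.36760179]
```

The wrist moment jumped to 1.26 N m, so the knob is at its tight stop. I ease the load, open and rise.

```bash
python3 -m handwheel '[{"tx":0,"ty":0,"tz":0,"wx":0,"wy":0,"wz":1.5},{"tx":-1.5,"ty":0,"tz":0,"wx":0,"wy":0,"wz":0},{"tx":0,"ty":0,"tz":0,"wx":0,"wy":0,"wz":0}]' 0
python3 -m handwheel '[{"tx":0,"ty":0,"tz":0,"wx":0,"wy":0,"wz":0},{"tx":0,"ty":0,"tz":0,"wx":0,"wy":0,"wz":0},{"tx":0,"ty":0,"tz":0,"wx":0,"wy":0,"wz":0},{"tx":0,"ty":0,"tz":0,"wx":0,"wy":0,"wz":0}]' 0.6
python3 -m handwheel '[{"tx":0,"ty":0,"tz":-10,"wx":0,"wy":0,"wz":0},{"tx":0,"ty":0,"tz":-20,"wx":0,"wy":0,"wz":0},{"tx":0,"ty":0,"tz":-30,"wx":0,"wy":0,"wz":0},{"tx":0,"ty":0,"tz":-40,"wx":0,"wy":0,"wz":0},{"tx":0,"ty":0,"tz":-40,"wx":0,"wy":0,"wz":0},{"tx":0,"ty":35,"tz":0,"wx":0,"wy":0,"wz":0},{"tx":0,"ty":35,"tz":0,"wx":0,"wy":0,"wz":0},{"tx":0,"ty":0,"tz":0,"wx":0,"wy":0,"wz":0}]' 0.6
python3 -m handwheel '[{"tx":0,"ty":35,"tz":0,"wx":0,"wy":0,"wz":0},{"tx":0,"ty":35,"tz":0,"wx":0,"wy":0,"wz":0},{"tx":0,"ty":0,"tz":0,"wx":0,"wy":0,"wz":0}]' 0.6
python3 look.py 6; python3 -c "
import cv2;a=cv2.imread('pics/side6.png')[150:310,230:400];cv2.imwrite('pics/c6.png',cv2.resize(a,None,fx=3.5,fy=3.5))"
```

```text
time_s: 13.1
eef_pos: [0.5267, 0.0544, 0.0719]
eef_rot: [[-0.13, -0.991, -0.002], [-0.991, 0.13, 0.005], [-0.005, 0.003, -1.0]]
wrist_force: [-5.3, 5.6, 8.9]
finger_gap: 0.0148
grasp_force: 61.5
time_s: 13.43
eef_pos: [0.5281, 0.0518, 0.071]
eef_rot: [[-0.131, -0.991, -0.0], [-0.991, 0.131, -0.0], [0.0, 0.0, -1.0]]
wrist_force: [-0.1, 0.2, 0.5]
finger_gap: 0.0515
grasp_force: 0.0
time_s: 14.1
eef_pos: [0.4518, 0.061, 0.2114]
eef_rot: [[-0.13, -0.992, -0.007], [-0.992, 0.13, -0.0], [0.001, 0.007, -1.0]]
wrist_force: [-1.0, -0.3, -1.1]
finger_gap: 0.0513
grasp_force: 0.0
time_s: 14.35
eef_pos: [0.3822, 0.0699, 0.2104]
eef_rot: [[-0.129, -0.992, -0.008], [-0.992, 0.129, -0.001], [0.002, 0.008, -1.0]]
wrist_force: [-1.6, -0.4, -0.1]
finger_gap: 0.0513
grasp_force: 0.0
side
panel 761 c [525.1 -55.7] size [105.9 126.9] ang 85.92
jawtop 922 c [526.1  61.2] size [ 83.7 126.8] ang 85.92
knob 158 c [524.5  59.4] size [81.  22.7] ang 87.63
scene
panel 377 c [531.6 -50.8] size [120.7 131.9] ang 86.2
jawtop 407 c [532.7  59.6] size [ 85.  133.1] ang 85.74
knob 83 c [534.2  58.4] size [80.2 23.7] ang 85.86
```

View pics/c6.png

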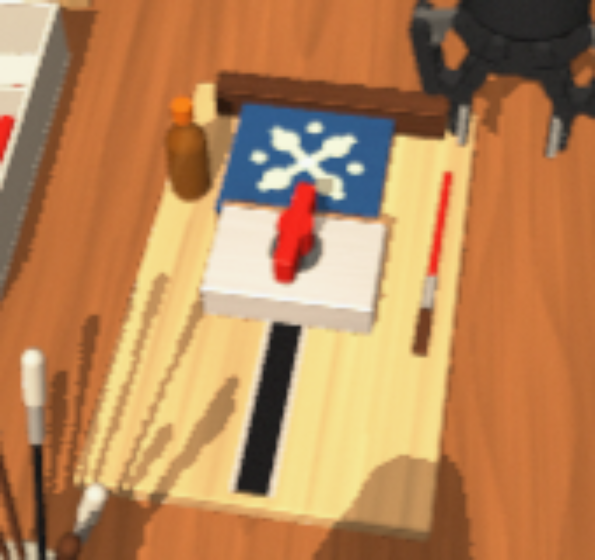

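The panel is snug between the fence and the jaw, and the knob bar at about (313,215) points along the slide, about 86° in the board's frame. The bottle and brush haven't moved, and the robot is clear of everything.

```bash
python3 -c "
from station import env
print(env.finish_job())"
```

```text
the job is handed in; nothing more can be done
None
```

The panel is clamped snugly against the fence and the red T-knob is turned anticlockwise to its tight stop; the robot touched neither the wet panel nor the other items, and I handed the job in at about 14.5 s.

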